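Turn the sill carousel to the pump bottle and work its pump

TASK

Push the rim of the turntable on the windowsill round until the yellow pump bottle stands at the front, its nozzle pointing straight out over the sill's front edge (the robot's side, square to that edge), and let the turntable come to rest. Then try the empty bottle's pump before it is refilled: press its head all the way down with a fingertip and let it spring back up fully, leaving the bottle standing at the front. Nothing is to be gripped or lifted, the bottle is not to be touched until it faces front, and the other things on the turntable and on the sill must not be touched, shifted or knocked over.

Things in the scene. Friction and masses are not known exactly. Their poses are not given: they have to be found in the camera images.
- foot: Fixed white foot under the turntable, a disc 16 mm high and 170 mm across, standing on the sill. Origin: centre of its underside, on the sill (height 0), on the turntable's axis. Its -x axis points square to the sill's front edge, out towards the sink and the robot's side (world -x): that direction is 'front'. It does not move.
- tray: Round grey tray, spins freely either way about the vertical axis through its origin (bearing friction about 0.1 N m; after a quick push it coasts a few degrees). Origin: centre of its underside, 16 mm above the sill; floor 4 mm above that. Upright rim wall: outer radius 150 mm, 4 mm thick, top 42 mm above the sill. Its x axis points at the pump bottle.
- tab (a point): Centre of one of the 8 orange grip tabs on the outside of the rim, to push against with a fingertip; 157 mm from the axis, 31 mm above the sill. Tabs are 14 mm wide along the rim, reach out to 166 mm from the axis, span 20 to 42 mm above the sill, and lie at 22.5 (this one), 67.5, 112.5 ... degrees counterclockwise from the tray's x axis.
- bottle: Yellow empty plastic pump bottle with a black pump, standing loose on the tray about 65 mm from the turntable's axis, nozzle pointing radially outward. Body 64 mm across, 173 mm high to the top of the pump head, about 0.1 kg. Origin: centre of its underside (on the tray floor, 20 mm above the sill). Its x axis is the direction in which the nozzle points.
- pump_top (a point): Centre of the flat top of the black pump head, on the bottle's axis, 173 mm above the bottle's underside when up. The head is 33 mm across. Press it straight down here.
- nozzle_tip (a point): Tip of the pump's nozzle, 46 mm out from the bottle's axis, 160 mm above the bottle's underside; about 111 mm from the turntable's axis. The nozzle moves with the pump head.
- pump (a joint): Travel of the sprung pump head in m: 0 up, 0.012 fully down (stop). Spring: about 2 N to start, 7 N at the bottom; it springs back by itself.
- herb_pot: Green ceramic herb pot with a low green plant, loose on the tray, about 68 mm from the axis; 76 mm across at the rim, about 105 mm high with the plant. Origin: centre of its underside. Leave alone.
- tumbler: Clear glass tumbler, loose on the tray about 68 mm from the axis; 68 mm across, 95 mm high. Origin: centre of its underside. Leave alone.
- timer: Aluminium egg timer, loose on the tray about 68 mm from the axis; 62 mm across, 58 mm high. Origin: centre of its underside. Leave alone.
- brush: Blue plastic scrub brush, bristles down, lying loose on the sill; 135 by 50 mm (long along its x axis), 75 mm high with its bow handle. Origin: centre of its underside. Leave alone.
- mug: Blue ceramic mug, loose on the sill; 80 mm across, 92 mm high, handle at its +y side. Origin: centre of its underside. Leave alone.
- cactus: Small terracotta pot with a round cactus, loose on the sill; 68 mm across, 100 mm high. Origin: centre of its underside. Leave alone.
- wash_bottle: Light green washing-up-liquid bottle with a red cap, closed, loose on the sill; 64 mm across, 200 mm high. Origin: centre of its underside. Leave alone.
Not all that is in view belongs to the job. Leave any turquoise look-alike of the bottle alone.

How it is judged:
By the outcome, as a careful person would: the job done as asked, in the order asked, and still so for the second after the job is handed in, with the robot touching nothing.
It also fails if it takes over 72 s, if anything falls off the work surface, if the arm or the gripper's body presses on something with over 40 N, if the wrist force passes 120 N, or if a joint passes its speed limit or range.

ROBOT

A 6-joint arm with a two-finger parallel gripper is mounted at the origin on the work surface. World frame = base frame: x ahead of the robot, y to its left, z up, the work surface at z = 0. Lengths are in m, angles in rad, forces in N, time in s.
With the tool pointing down it reaches from about 0.225 to 0.875 m from the base axis. Payload 3.4 kg.
Tool frame: the origin (TCP) lies on the centre line of the jaws, within the pads' length; the fingertips stand 17 mm ahead of it and the grasp point (between the pads) lies 2 mm behind it (manip.finger_overhang is the distance from the TCP to the fingertips, in m); y points along the fingers, x is the direction in which the jaws open and shut, and the axes are right-handed (so a half turn about y gives the same grasp; the last joint's range is limited). The gripper opens to 85 mm and grips with 20 to 120 N. Pads are 22 mm wide; open, the fingers measure 114 mm over their backs; the gripper's body (76 mm by 85 mm) begins 54 mm behind the grasp point. The pads swing forward as they close: fully open they stand 13 mm farther back than shut.
Start: joints at [1.101, 0.276, 1.505, -0, 1.361, -0.121], TCP at [0.197, 0.54, 0.248] pointing down, gripper open.
Joint ranges: [-2.89, 2.89], [-0.75, 2.08], [0.22, 2.7], [-1.18, 4.32], [0.11, 2.71], [-2.7, 2.7]. Speed limits (rad/s): [2.57, 2.57, 3.14, 3.14, 3.14, 3.14].

INTERFACE

Orientations are given as a unit quaternion [w, x, y, z].
In Python, from rig import manip gives the robot as it stands.
- The arm moves only by the tool arm_command, never from a script. Its argument "commands" is a list of rows, each a list of 3 entries, a list of its own where there are three numbers: the finger opening in cm, from 0 to 8.54, then the shift along the world's x, y, z in cm, then the turn about the world's z in rad. A call has 1 to 12 rows; each row shifts and turns the commanded pose from where the row before left it; what a row does not reach is not made up. A row lasts 1/10 s, in which the tool goes at most 50 mm and 8.59 degrees, less where a joint would pass 70% of its speed; a pose out of reach is approached as far as the arm can. A call with a gripper value outside its range is refused whole. The fingers move at their own pace and stop on an object; "grip_force" is the grip in N (left out, the last holds). Time passes only in rows, so rows that do not move let the fingers close. It gives the time, the measured TCP pose, the force and the opening at its end, in the units of the state.
- manip.get_state(): the state, without advancing time (a new reading comes with each control period).
- manip.get_image(name): name is "scene" or "top" or "wrist"; returns a dict with "pixels" (420x560x3 uint8, red, green, blue), "range_z" (420x560 float32, m along the optical axis (not along the pixel's ray), 0 where there is no reading), "intrinsics" (3x3 intrinsics, pixels), "R" (3x3) and "t" (3): a world point X has camera coordinates R X + t. Camera axes: x right, y down, z forward; pixel columns grow to the right and rows downward; lengths in m; the calibration is good to about 2 mm. A picture is of the moment at which its call begins.
- manip.sign_off(): hands the job in, once; it reports no verdict.
The state is a dict: "clock": time; "qpos": joint angles; "qd": joint speeds; "effort": joint torques, N m; "position": TCP position; "ee_rot": TCP orientation; "contact_force": force on the tool from outside, world axes, zero at the start; "moment": the same for the moment, N m; "width": finger opening in m.
Only numpy, scipy, OpenCV 4.12 (cv2) and the standard library are available. Lean on these libraries where they do the work, as an engineer would, in place of code of your own. Each camera call takes 0.05 s, during which the arm holds its last target.

## Working session

There is one attempt and no reset: what is moved stays moved. The work goes in short steps, Python scripts to look and compute and a tool call to move; the robot and the scene stay as the last step left them, time stands still between calls to the robot, and variables do not carry over. Pictures are saved under pics/ and viewed, and the job is handed in when it is done.

Besides the shell and the picture viewer there is one more tool, called after "Request:" as name(argument=value, ...), one argument or row to a line, values as JSON. arm_command: Moves the arm, as the interface text tells. Its arguments: {"type":"object","properties":{"commands":{"type":"array"},"grip_force":{"type":"number"}},"required":["commands"]}

```bash
ls; mkdir -p pics
python3 - <<'E'
from rig import manip
import cv2
s=manip.get_state()
print({k:(v if not hasattr(v,'tolist') else v.tolist()) for k,v in s.items()})
for n in ['scene','top']:
    d=manip.get_image(n)
    cv2.imwrite(f'pics/{n}0.png',d['pixels'][:,:,::-1])
    import numpy as np
    np.savez(f'pics/{n}0.npz',**d)
    print(n,d['intrinsics'].tolist(),d['R'].tolist(),d['t'].tolist())
E
```

```text
pics
{'clock': 0.0, 'qpos': [1.1010154219090997, 0.2765933024531951, 1.506146694556447, -1.754489285809278e-05, 1.3607035177391371, -0.12099113467037102], 'qd': [0.00016410545135076907, 0.0017990968293865987, -0.0006149399917818172, -9.48508713448978e-05, 0.00020935253207349637, -0.0023001072900667354], 'effort': [-0.0016252377099590376, -41.677000522613525, -24.58021581172943, -0.0004854331200476736, 0.011164013121742755, -1.1316033976527251e-05], 'position': [0.19628733348502378, 0.5399204004076822, 0.24743525058238874], 'ee_rot': [-0.5788576541171768, 0.5794843061731882, 0.40508610998779904, -0.4062351519303694], 'contact_force': [-0.013293258765414099, 0.864907193854871, -0.29375873544581255], 'moment': [0.04289566790718562, 0.06823003647213818, 0.04467019682495725], 'width': 0.08560542139144763}
scene [[519.3626441219956, 0.0, 282.32490663040977], [0.0, 519.3626441219956, 218.01394678654648], [0.0, 0.0, 1.0]] [[0.5906110754276094, 0.8068012656552549, 0.01582009226652517], [0.5431783935580502, -0.3829773840042541, -0.7471850882565539], [-0.5967711373331812, 0.44988892082194765, -0.6644277000304281]] [-0.39420143740797126, -0.2110859243192272, 1.9030651827919303]
top [[460.9866084096975, 0.0, 272.1152947895501], [0.0, 460.9866084096975, 206.25406259110474], [0.0, 0.0, 1.0]] [[0.0043372729085392695, -0.9997528157912885, -0.02180585657815132], [-0.997789101866803, -0.002880544151016036, -0.06639736938488307], [0.06631814427104706, 0.02204562956198126, -0.9975549578633051]] [0.037464810764329726, 0.6238231084499886, 1.4649115048993937]
```

View pics/scene0.png

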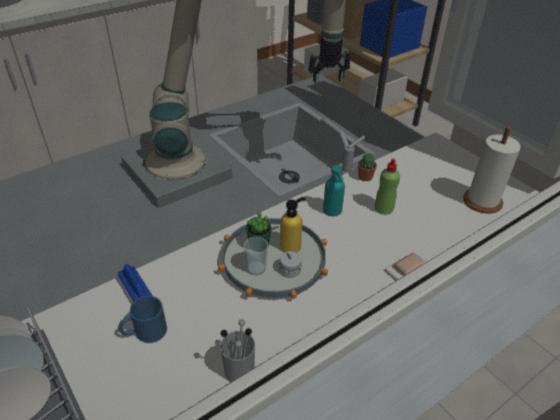

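View pics/top0.png

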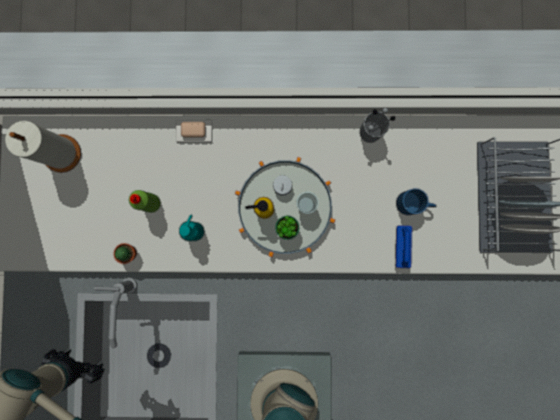

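Candidates: the yellow pump bottle at top (264,207) / scene (291,232), the turquoise look-alike at top (192,230) / scene (334,195), and the green washing-up bottle at top (145,201) / scene (387,190). By the description I choose the yellow one with the black pump, standing on the tray. I'll check it in a crop and measure.

```bash
cat > h.py <<'E'
import numpy as np, cv2
def ray(d,u,v):
    K,R,t=d['intrinsics'],d['R'],d['t']
    c=-R.T@t; w=R.T@np.linalg.inv(K)@np.array([u,v,1.0]); return c,w
def onz(d,u,v,z):
    c,w=ray(d,u,v); return c+w*(z-c[2])/w[2]
def depthpt(d,u,v):
    c,w=ray(d,u,v); z=d['range_z'][int(round(v)),int(round(u))]
    return c+w*z
def proj(d,X):
    p=d['intrinsics']@(d['R']@np.asarray(X)+d['t']); return p[:2]/p[2]
def tri(d1,p1,d2,p2):
    c1,w1=ray(d1,*p1);c2,w2=ray(d2,*p2)
    A=np.stack([w1,-w2],1); s=np.linalg.lstsq(A,c2-c1,rcond=None)[0]
    a=c1+w1*s[0];b=c2+w2*s[1]; return (a+b)/2,np.linalg.norm(a-b)
def blobs(d,lo,hi,amin=4,roi=None):
    hsv=cv2.cvtColor(d['pixels'],cv2.COLOR_RGB2HSV); m=cv2.inRange(hsv,lo,hi)
    if roi: 
        k=np.zeros_like(m); x0,y0,x1,y1=roi; k[y0:y1,x0:x1]=1; m=m*k
    n,l,s,c=cv2.connectedComponentsWithStats(m)
    return [(int(s[i,4]),c[i].round(2).tolist(),s[i,:4].tolist()) for i in range(1,n) if s[i,4]>=amin]
E
python3 - <<'E'
from h import *
T=dict(np.load('pics/top0.npz'));S=dict(np.load('pics/scene0.npz'))
c=T['pixels'][140:270,170:350,::-1]; cv2.imwrite('pics/cropT.png',cv2.resize(c,None,fx=4,fy=4,interpolation=cv2.INTER_CUBIC))
c=S['pixels'][150:310,190:420,::-1]; cv2.imwrite('pics/cropS.png',cv2.resize(c,None,fx=3.4,fy=3.4,interpolation=cv2.INTER_CUBIC))
for uv in [(220,150),(350,250),(350,150),(220,260),(250,250),(200,160),(400,160)]: print(uv,depthpt(T,*uv).round(4))
print('edge', [depthpt(T,u,v).round(3).tolist() for u in (240,) for v in (262,266,270,272,274,276,280)])
for n,d in (('T',T),('S',S)):
  print(n,blobs(d,(5,120,100),(18,255,255)))
E
```

```text
(220, 150) [8.108e-01 2.132e-01 6.000e-04]
(350, 250) [ 0.4839 -0.2125  0.0007]
(350, 150) [ 0.8103 -0.2143  0.0038]
(220, 260) [ 0.4493  0.2092 -0.0015]
(250, 250) [0.4824 0.1112 0.0041]
(200, 160) [0.7771 0.2787 0.0023]
(400, 160) [ 0.7788 -0.3789 -0.0049]
edge [[0.443, 0.144, -0.004], [0.43, 0.144, -0.002], [0.417, 0.144, -0.001], [0.411, 0.144, -0.002], [0.401, 0.148, -0.049], [0.394, 0.148, -0.047], [0.38, 0.148, -0.052]]
T [(8, [10.88, 133.88], [10, 133, 3, 3]), (63, [71.65, 141.7], [60, 135, 19, 20]), (14, [298.14, 159.29], [297, 157, 4, 5]), (13, [260.85, 163.46], [259, 162, 4, 4]), (14, [327.5, 182.5], [326, 181, 4, 4]), (16, [237.19, 192.5], [235, 191, 5, 4]), (23, [132.52, 197.57], [130, 194, 9, 10]), (18, [331.83, 220.28], [330, 218, 5, 5]), (15, [241.33, 230.0], [239, 228, 5, 5]), (21, [308.33, 249.86], [306, 248, 5, 5]), (19, [270.58, 253.89], [269, 252, 4, 5]), (5, [131.8, 258.6], [131, 257, 3, 4]), (4, [116.5, 259.5], [115, 258, 4, 4])]
S [(15, [226.13, 236.53], [224, 235, 5, 4]), (18, [324.06, 241.28], [322, 239, 5, 6]), (35, [221.57, 266.97], [219, 264, 6, 7]), (23, [324.35, 270.96], [322, 269, 5, 6]), (36, [248.78, 291.22], [246, 288, 6, 8]), (29, [293.38, 293.1], [291, 290, 5, 8])]
```

View pics/cropT.png

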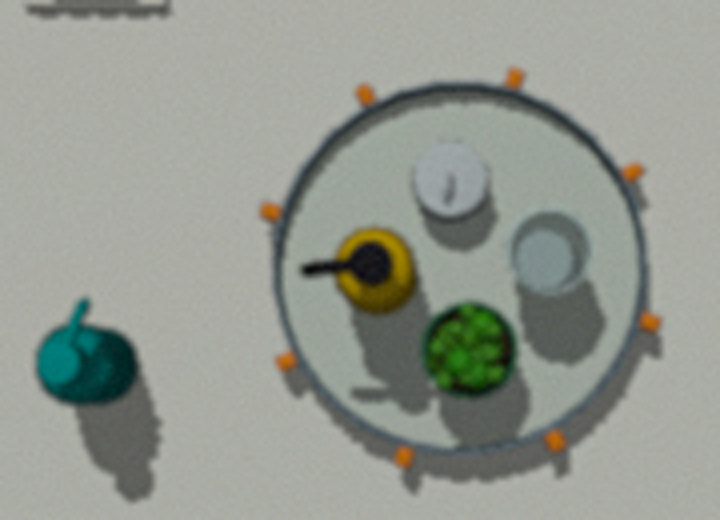

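View pics/cropS.png

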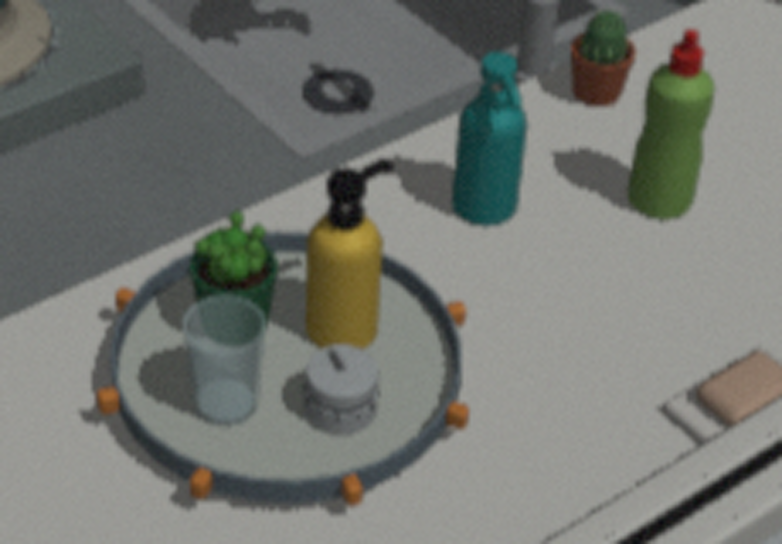

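The crops confirm it: the yellow bottle is on the tray at crop (375,265), with its black nozzle pointing to image-left (+y). The herb pot, tumbler and timer are also on the tray, and the turquoise look-alike stands off it at (85,360). The sill is at z≈0. Next I'll fit the axis and the tray angle.

```bash
cat >> h.py <<'E'
def tray(T,z=0.040,guess=None):
    b=[x[1] for x in blobs(T,(5,120,100),(18,255,255),roi=(220,140,350,270))]
    P=np.array([onz(T,u,v,z)[:2] for u,v in b])
    A=np.c_[2*P,np.ones(len(P))]; s=np.linalg.lstsq(A,(P**2).sum(1),rcond=None)[0]
    c=s[:2]; r=np.sqrt(s[2]+c@c)
    a=np.degrees(np.arctan2(*(P-c).T[::-1]))
    ph=np.degrees(np.angle(np.exp(1j*np.radians((a-22.5)*8)).mean()))/8  # mod 45
    return c,r,ph,np.sort(a)
E
python3 - <<'E'
from h import *
T=dict(np.load('pics/top0.npz'));S=dict(np.load('pics/scene0.npz'))
c,r,ph,a=tray(T); print('axis',c.round(4),r,'phase mod45',ph,a.round(1))
hsv=lambda d:cv2.cvtColor(d['pixels'],cv2.COLOR_RGB2HSV)
print('yellow T',blobs(T,(19,120,60),(30,255,255),20),'S',blobs(S,(19,120,60),(30,255,255),20))
print('black T',blobs(T,(0,0,0),(180,255,45),10,(240,190,285,225)),'S',blobs(S,(0,0,0),(180,255,45),10,(270,190,315,230)))
# things heights etc.
for n,uv,z in [('head',(263,206),.193),('nozzle',(247,207),.18),('pot',(287,227),.1),('cactus',(125,253),.1),('teal',(192,230),.17),('brush',(404,246),.05),('mug',(411,202),.09)]:
    print(n,onz(T,*uv,z).round(3),depthpt(T,*uv).round(3))
import numpy as np
print('teal',blobs(T,(80,100,30),(97,255,255),10),'blue',blobs(T,(105,100,50),(125,255,255),20))
E
```

```text
axis [6.225e-01 2.000e-04] 0.15685339810905882 phase mod45 6.419859353597207 [-151.2 -106.3  -60.9  -16.1   28.9   73.9  119.1  164. ]
yellow T [(230, [264.22, 207.63], [254, 197, 20, 21])] S [(710, [290.52, 232.91], [280, 214, 22, 38])]
black T [(93, [259.9, 205.8], [246, 201, 21, 10]), (14, [281.0, 219.64], [278, 218, 7, 6])] S [(153, [292.2, 206.9], [287, 198, 18, 19])]
head [0.613 0.062 0.193] [0.613 0.062 0.191]
nozzle [0.611 0.109 0.18 ] [0.61  0.108 0.193]
pot [ 0.555 -0.008  0.1  ] [ 0.555 -0.007  0.11 ]
cactus [0.474 0.487 0.1  ] [0.474 0.491 0.088]
teal [0.544 0.269 0.17 ] [0.545 0.277 0.13 ]
brush [ 0.499 -0.373  0.05 ] [ 0.499 -0.369  0.067]
mug [ 0.633 -0.386  0.09 ] [ 0.64  -0.411  0.003]
teal [(394, [190.86, 230.25], [179, 215, 25, 26]), (21, [58.29, 364.76], [51, 362, 14, 9]), (425, [18.51, 378.62], [3, 369, 32, 20]), (302, [297.0, 393.54], [281, 384, 33, 21]), (53, [35.04, 394.75], [31, 390, 11, 12]), (345, [283.89, 414.43], [265, 408, 39, 12]), (10, [77.1, 418.6], [75, 418, 6, 2])] blue [(20, [408.0, 202.5], [405, 199, 8, 9]), (634, [403.39, 246.38], [396, 225, 16, 43])]
```

Run:
```python
from h import *
from rig import manip
from scipy.spatial.transform import Rotation as Ro
s=manip.get_state(); q=s['ee_rot']; R=Ro.from_quat([q[1],q[2],q[3],q[0]]).as_matrix(); print(R.round(3)); print('jaw x yaw deg',np.degrees(np.arctan2(R[1,0],R[0,0])))
print(manip.finger_overhang, [a for a in dir(manip) if a[0]!='_'])
```

```text
[[ 0.342 -0.001 -0.94 ]
 [ 0.94  -0.001  0.342]
 [-0.002 -1.     0.   ]]
jaw x yaw deg 70.01572520071167
0.017 ['MotionError', 'finger_overhang', 'get_image', 'get_state', 'sign_off']
```

Request:
arm_command(
  commands=[
    [0,[0,0,2],0],
    [0,[2,-4,0],0],
    [0,[2,-4,0],0],
    [0,[2,-4,0],0],
    [0,[2,-4,0],0],
    [0,[2,-4,0],0],
    [0,[2,-4,0],0],
    [0,[2,-4,0],0],
    [0,[2,-4,0],0],
  ],
)

```text
clock: 1.0
position: [0.3567, 0.2187, 0.2682]
ee_rot: [0.579, -0.579, -0.406, 0.406]
contact_force: [1.5, 0.7, -0.1]
width: -0.0002
```

Request:
arm_command(
  commands=[
    [0,[1.05,-1,0],-0.145],
    [0,[1.05,-1,0],-0.145],
    [0,[1.05,-1,0],-0.145],
    [0,[1.05,-1,0],-0.145],
    [0,[1.05,-1,0],-0.145],
    [0,[1.05,-1,0],-0.145],
    [0,[1.05,-1,0],-0.145],
    [0,[1.05,-1,0],-0.145],
    [0,[1.05,-1,0],-0.145],
    [0,[1.05,-1,0],-0.145],
    [0,[1.05,-1,0],-0.145],
    [0,[1.05,-1,0],-0.145],
  ],
)

```text
clock: 2.2
position: [0.4826, 0.0999, 0.2679]
ee_rot: [-0.683, 0.683, -0.183, 0.183]
contact_force: [-0.1, 0.5, 0.1]
width: 0.0002
```

Request:
arm_command(
  commands=[
    [0,[0.2,-0.2,0],-0.09],
    [0,[0,0,-2],0],
    [0,[0,0,-3],0],
    [0,[0,0,-3],0],
    [0,[0,0,-3],0],
    [0,[0,0,-2],0],
    [0,[0,0,0],0],
    [0,[0,0,0],0],
  ],
)

```text
clock: 3.0
position: [0.4846, 0.0984, 0.1384]
ee_rot: [-0.675, 0.675, -0.212, 0.211]
contact_force: [-0.3, 0.0, 0.9]
width: 0.0007
```

Run:
```python
from h import *
from rig import manip
d=manip.get_image('wrist'); cv2.imwrite('pics/w1.png',d['pixels'][:,:,::-1])
d=manip.get_image('top'); cv2.imwrite('pics/t1.png',cv2.resize(d['pixels'][140:290,190:370,::-1],None,fx=4,fy=4,interpolation=cv2.INTER_CUBIC))
c,r,ph,a=tray(d); print(c,r,ph,a.round(1))
s=manip.get_state(); p=s['position']; print(np.array(p).round(4), np.array(s['qpos']).round(3),s['contact_force'])
v=np.array(p[:2])-[.6225,0]; print(np.hypot(*v),np.degrees(np.arctan2(v[1],v[0])))
```

```text
[6.23248674e-01 1.35700362e-04] 0.1567300093744834 6.545742028019426 [-151.2 -106.6  -61.1  -16.1   29.    74.1  119.3  165. ]
[0.4856 0.0985 0.1395] [ 0.06   0.246  1.841 -0.     1.052  0.668] [-0.0124945  -0.27093232 -0.70176062]
0.16867746746903275 144.27522277181808
```

View pics/w1.png

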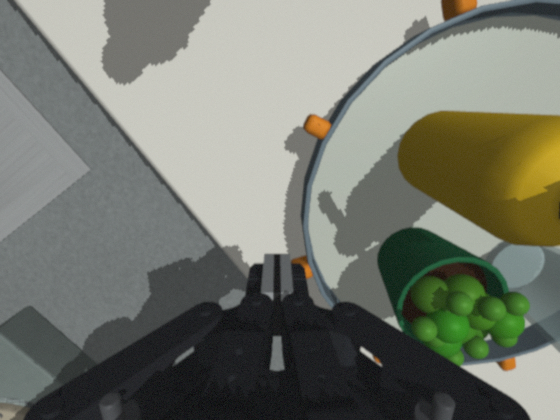

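View pics/t1.png

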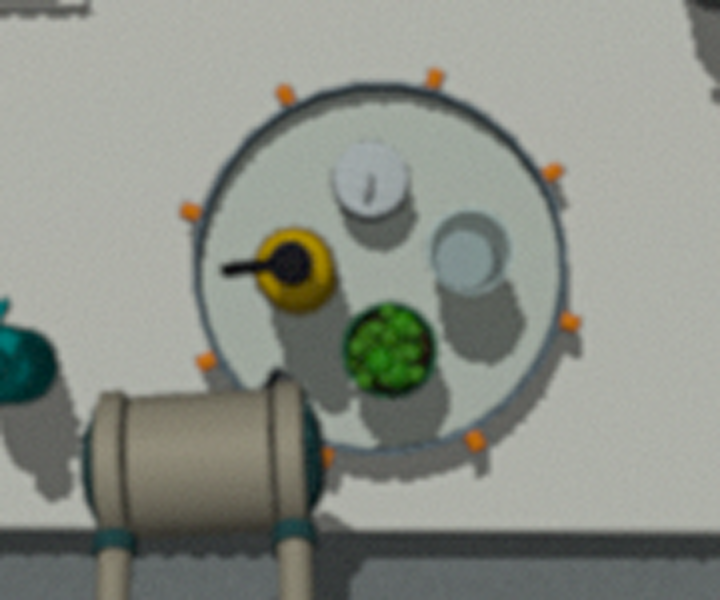

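The wrist view shows the closed fingertips at (277,260), outside the rim and between the tabs at (317,127) and (305,266). The tray is unmoved. I'll descend there and push the tab at 164° counterclockwise along the arc.

Request:
arm_command(
  commands=[
    [0,[0,0,-2],0],
    [0,[0,0,-2.5],0],
    [0,[0,0,-2.5],0],
    [0,[0,0,-1.7],0],
    [0,[0,0,-1],0],
    [0,[0,0,0],0],
    [0,[0,0,0],0],
  ],
)

```text
clock: 3.8
position: [0.4855, 0.0985, 0.0423]
ee_rot: [0.675, -0.674, 0.211, -0.212]
contact_force: [1.0, 0.3, -0.4]
width: 0.0003
```

```bash
cat > plan.py <<'E'
import sys
from h import *
# arc plan: r, phi list (deg), print xy shifts in cm from given start
def plan(x,y,r,phis,c=(.6228,0.0002)):
    pr=np.array([x,y])
    for p in phis:
        n=np.array(c)+r*np.array([np.cos(np.radians(p)),np.sin(np.radians(p))]); print(p,((n-pr)*100).round(2)); pr=n
E
python3 - <<'E'
from plan import *
from rig import manip
s=manip.get_state(); p=s['position']; print(np.array(p).round(4),s['contact_force'],s['moment'])
v=np.array(p[:2])-[.6228,0.0002]; print(np.hypot(*v),np.degrees(np.arctan2(v[1],v[0])))
plan(p[0],p[1],.1685,[147,150,153,156,159,162.5,166,170,174,178,182,186,190,194,198,202,206,210,214,218,222,225,228,230,232,234,236])
E
```

```text
[0.4855 0.0985 0.0423] [ 0.99088972  0.33422521 -0.36648966] [0.07709983 0.02145187 0.05157256]
0.16882826550657362 144.4011684950034
147 [-0.4  -0.65]
150 [-0.46 -0.75]
153 [-0.42 -0.78]
156 [-0.38 -0.8 ]
159 [-0.34 -0.82]
162.5 [-0.34 -0.97]
166 [-0.28 -0.99]
170 [-0.24 -1.15]
174 [-0.16 -1.16]
178 [-0.08 -1.17]
182 [ 0.   -1.18]
186 [ 0.08 -1.17]
190 [ 0.16 -1.16]
194 [ 0.24 -1.15]
198 [ 0.32 -1.13]
202 [ 0.4  -1.11]
206 [ 0.48 -1.07]
210 [ 0.55 -1.04]
214 [ 0.62 -1.  ]
218 [ 0.69 -0.95]
222 [ 0.76 -0.9 ]
225 [ 0.61 -0.64]
228 [ 0.64 -0.61]
230 [ 0.44 -0.39]
232 [ 0.46 -0.37]
234 [ 0.47 -0.35]
236 [ 0.48 -0.34]
```

Request:
arm_command(
  commands=[
    [0,[-0.4,-0.65,0],0.045],
    [0,[-0.46,-0.75,0],0.052],
    [0,[-0.42,-0.78,0],0.052],
    [0,[-0.25,-0.5,0],0.035],
    [0,[-0.22,-0.5,0],0.035],
    [0,[-0.2,-0.5,0],0.035],
    [0,[-0.18,-0.5,0],0.035],
    [0,[-0.18,-0.6,0],0.035],
    [0,[-0.18,-0.7,0],0.04],
    [0,[-0.2,-0.9,0],0.055],
  ],
)

```text
clock: 4.8
position: [0.4585, 0.0346, 0.0427]
ee_rot: [0.704, -0.704, 0.065, -0.067]
contact_force: [-1.1, 0.5, 0.5]
width: -0.0
```

```bash
cat > chk.py <<'E'
from plan import *
from rig import manip
s=manip.get_state(); p=s['position']; print(s['clock'],np.array(p).round(4),np.array(s['contact_force']).round(2))
v=np.array(p[:2])-[.6228,0.0002]; print('tool r,phi',np.hypot(*v),np.degrees(np.arctan2(v[1],v[0])))
d=manip.get_image('top')
c,r,ph,a=tray(d); print(c.round(4),'phase',ph,a.round(1))
def save(n): cv2.imwrite(f'pics/{n}.png',cv2.resize(d['pixels'][140:290,190:370,::-1],None,fx=4,fy=4,interpolation=cv2.INTER_CUBIC))
E
python3 - <<'E'
from chk import *
save('t2')
plan(p[0],p[1],.1685,[172,176,180,184,188,192,196,200,204,208,212,216,220,223,226,228,230,232,234,236])
E
```

```text
4.8 [0.4585 0.0346 0.0427] [-1.06  0.5   0.51]
tool r,phi 0.16789412775774176 168.1713210276422
[ 6.226e-01 -1.000e-04] phase 16.776504460837213 [-140.9  -95.8  -50.8   -5.6   39.5   84.4  129.1]
172 [-0.25 -1.1 ]
176 [-0.12 -1.17]
180 [-0.04 -1.18]
184 [ 0.04 -1.18]
188 [ 0.12 -1.17]
192 [ 0.2  -1.16]
196 [ 0.28 -1.14]
200 [ 0.36 -1.12]
204 [ 0.44 -1.09]
208 [ 0.52 -1.06]
212 [ 0.59 -1.02]
216 [ 0.66 -0.98]
220 [ 0.72 -0.93]
223 [ 0.58 -0.66]
226 [ 0.62 -0.63]
228 [ 0.43 -0.4 ]
230 [ 0.44 -0.39]
232 [ 0.46 -0.37]
234 [ 0.47 -0.35]
236 [ 0.48 -0.34]
```

View pics/t2.png

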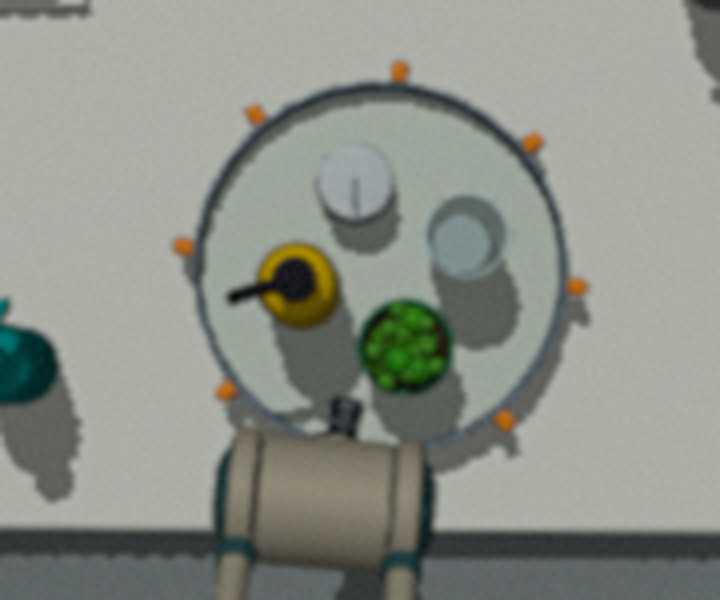

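The tray is following (106.8°), and the tool sits 6.1° behind the pushed tab. The tool turns with the tray, so its clearances stay constant. I'll carry on pushing.

Request:
arm_command(
  commands=[
    [0,[-0.25,-1.1,0],0.07],
    [0,[-0.12,-1.17,0],0.07],
    [0,[-0.04,-1.18,0],0.07],
    [0,[0.04,-1.18,0],0.07],
    [0,[0.12,-1.17,0],0.07],
    [0,[0.2,-1.16,0],0.07],
    [0,[0.28,-1.14,0],0.07],
    [0,[0.36,-1.12,0],0.07],
    [0,[0.44,-1.09,0],0.07],
    [0,[0.52,-1.06,0],0.07],
  ],
)

```text
clock: 5.85
position: [0.4739, -0.0795, 0.0424]
ee_rot: [-0.684, 0.684, 0.18, -0.179]
contact_force: [0.4, 0.7, 0.7]
width: -0.0001
```

Run:
```python
from chk import *
save('t3')
plan(p[0],p[1],.1685,[212,216,220,223,226,228,230,232,234,236])
```

```text
5.85 [ 0.4739 -0.0795  0.0424] [0.36 0.75 0.74]
tool r,phi 0.16889189017736636 -151.8562135601232
[6.232e-01 2.000e-04] phase 11.516708699943633 [-101.1  -56.   -10.9   34.1   79.2  124.4  168.5]
212 [ 0.6  -0.96]
216 [ 0.66 -0.98]
220 [ 0.72 -0.93]
223 [ 0.58 -0.66]
226 [ 0.62 -0.63]
228 [ 0.43 -0.4 ]
230 [ 0.44 -0.39]
232 [ 0.46 -0.37]
234 [ 0.47 -0.35]
236 [ 0.48 -0.34]
```

View pics/t3.png

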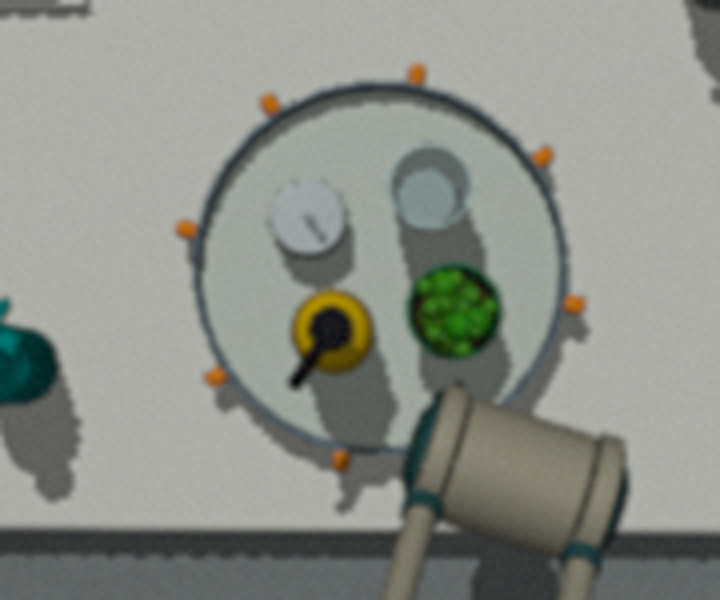

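Request:
arm_command(
  commands=[
    [0,[0.6,-0.96,0],0.07],
    [0,[0.66,-0.98,0],0.07],
    [0,[0.72,-0.93,0],0.07],
    [0,[0.58,-0.66,0],0.052],
    [0,[0.62,-0.63,0],0.052],
    [0,[0.43,-0.4,0],0.035],
    [0,[0.44,-0.39,0],0.035],
    [0,[0.46,-0.37,0],0.035],
    [0,[0.35,-0.25,0],0.025],
    [0,[0.2,-0.15,0],0.015],
    [0,[0,0,0],0],
    [0,[0,0,0],0],
  ],
)

```text
clock: 7.1
position: [0.5238, -0.1362, 0.0415]
ee_rot: [-0.626, 0.626, 0.33, -0.329]
contact_force: [-0.1, 0.2, 0.2]
width: -0.0001
```

Run:
```python
from chk import *
save('t4')
phn=np.degrees(np.arctan2(v[1],v[0]))%360
plan(p[0],p[1],.1685,[phn+k*1 for k in range(1,9)])
sc=manip.get_image('scene'); cv2.imwrite('pics/s4.png',cv2.resize(sc['pixels'][150:310,190:420,::-1],None,fx=3.4,fy=3.4,interpolation=cv2.INTER_CUBIC))
```

```text
7.1 [ 0.5238 -0.1362  0.0415] [-0.05  0.15  0.17]
tool r,phi 0.1685137088812142 -125.97804467492188
[ 6.23e-01 -1.00e-04] phase -7.02602046334899 [-164.6  -74.7  -29.5   15.4   60.6  105.6  150.5]
235.02195532507812 [ 0.24 -0.17]
236.02195532507812 [ 0.24 -0.17]
237.02195532507812 [ 0.25 -0.16]
238.02195532507812 [ 0.25 -0.16]
239.02195532507812 [ 0.25 -0.15]
240.02195532507812 [ 0.25 -0.15]
241.02195532507812 [ 0.26 -0.14]
242.02195532507812 [ 0.26 -0.14]
```

View pics/t4.png

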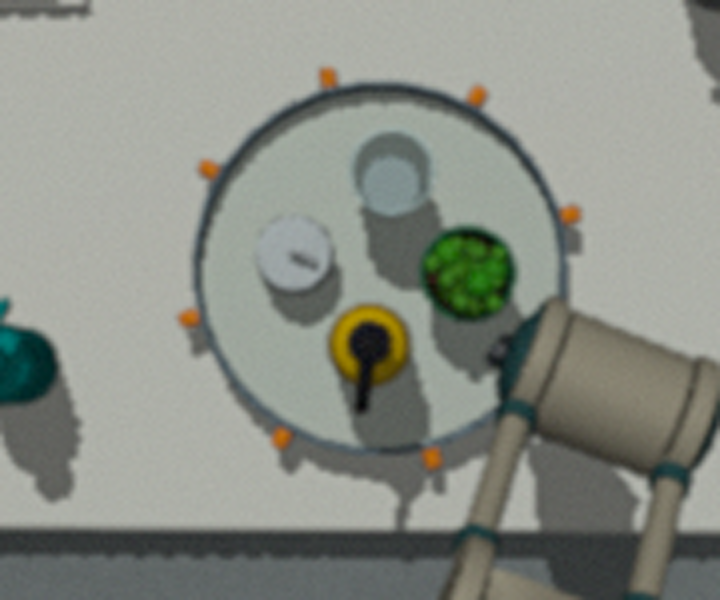

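View pics/s4.png

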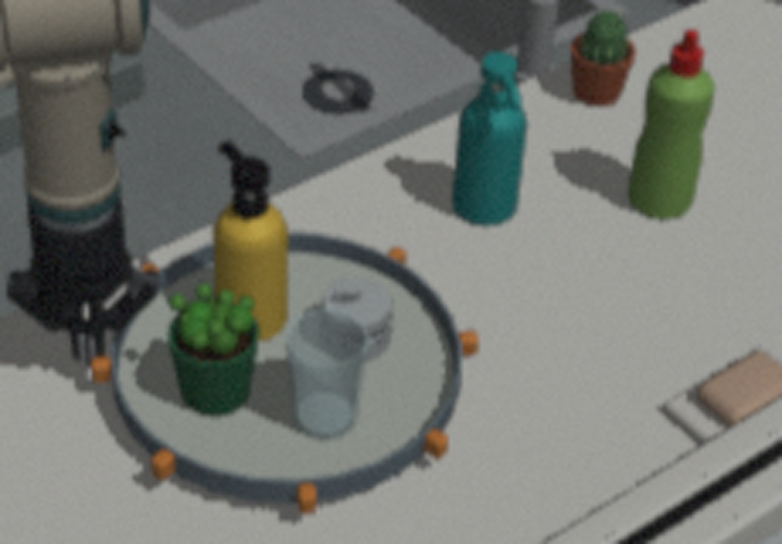

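Request:
arm_command(
  commands=[
    [0,[0.24,-0.17,0],0.0175],
    [0,[0.24,-0.17,0],0.0175],
    [0,[0.25,-0.16,0],0.0175],
    [0,[0.25,-0.16,0],0.0175],
    [0,[0.25,-0.15,0],0.0175],
    [0,[0.18,-0.11,0],0.012],
    [0,[0.13,-0.07,0],0.009],
    [0,[0,0,0],0],
    [0,[0,0,0],0],
    [0,[0,0,0],0],
  ],
)

```text
clock: 8.2
position: [0.5392, -0.1462, 0.0414]
ee_rot: [-0.607, 0.607, 0.363, -0.363]
contact_force: [-0.9, -0.5, 0.6]
width: 0.0002
```

```bash
cat >> chk.py <<'E'
def nozzle(d,roi,zh=.193,zt=.183):
    m=(d['pixels'].max(2)<50).astype(np.uint8); k=np.zeros_like(m); k[roi[1]:roi[3],roi[0]:roi[2]]=1; m*=k
    n,l,s_,c_=cv2.connectedComponentsWithStats(m); i=1+np.argmax(s_[1:,4]); ys,xs=np.where(l==i)
    return i,xs,ys
def noz(d,roi=(265,212,300,250)):
    i,xs,ys=nozzle(d,roi)
    # nozzle centreline: rows below the head
    P=[]
    for y in np.unique(ys):
        X=xs[ys==y]; P.append((y,X.mean(),len(X)))
    return P
E
python3 - <<'E'
from chk import *
save('t5')
for q in noz(d): print(q)
E
```

```text
8.2 [ 0.5392 -0.1462  0.0414] [-0.86 -0.51  0.61]
tool r,phi 0.16858347510714447 -119.70999213007217
[6.228e-01 2.000e-04] phase -1.0582738554378788 [-158.7  -68.6  -23.7   21.4   66.5  111.4  156.7]
(np.int64(221), np.float64(284.0), 1)
(np.int64(222), np.float64(284.5), 6)
(np.int64(223), np.float64(284.5), 8)
(np.int64(224), np.float64(284.0), 9)
(np.int64(225), np.float64(284.0), 9)
(np.int64(226), np.float64(284.0), 9)
(np.int64(227), np.float64(284.0), 9)
(np.int64(228), np.float64(284.5), 8)
(np.int64(229), np.float64(284.0), 7)
(np.int64(230), np.float64(284.0), 5)
(np.int64(231), np.float64(284.0), 3)
(np.int64(232), np.float64(284.0), 3)
(np.int64(233), np.float64(284.0), 3)
(np.int64(234), np.float64(284.0), 3)
(np.int64(235), np.float64(284.0), 3)
(np.int64(236), np.float64(284.0), 3)
(np.int64(237), np.float64(284.0), 3)
(np.int64(238), np.float64(284.0), 3)
(np.int64(239), np.float64(284.0), 3)
(np.int64(240), np.float64(284.0), 3)
(np.int64(241), np.float64(284.0), 3)
(np.int64(242), np.float64(284.0), 3)
```

View pics/t5.png

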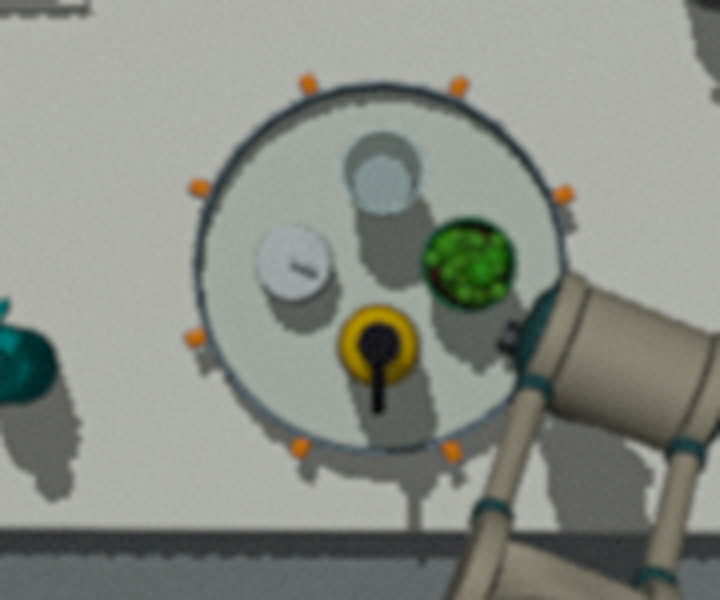

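```bash
cat >> chk.py <<'E'
def nozdir(d,c0=284):
    g=d['pixels'].max(2).astype(float)
    # dark-weighted centroids
    def cen(rows,w):
        o=[]
        for y in rows:
            x=np.arange(c0-w,c0+w+1); k=np.clip(110-g[y,x],0,None); o.append((x*k).sum()/k.sum())
        return np.mean(o)
    h=cen(range(223,229),6); t=cen(range(234,242),4)
    H=onz(d,h,225.5,.193); Tt=onz(d,t,237.5,.183); 
    return h,t,H,Tt,np.degrees(np.arctan2(*(Tt-H)[:2][::-1]))
E
python3 - <<'E'
from chk import *
for z in (.036,.040,.042): print(z,tray(d,z)[2])
for _ in range(2):
    print(nozdir(d)); d=manip.get_image('top')
c,r,ph,a=tray(d); print(ph)
# edge of sill direction
g=cv2.cvtColor(d['pixels'],cv2.COLOR_RGB2GRAY).astype(int)
E=[]
for u in list(range(230,290,6)):
    col=g[255:290,u]; k=np.argmin(np.diff(cv2.GaussianBlur(col.astype(np.float32).reshape(-1,1),(1,5),0).ravel())); E.append(onz(d,u,255+k+.5,0)[:2])
E=np.array(E); print(E[[0,-1]],np.degrees(np.polyfit(E[:,1],E[:,0],1)[0]))
E
```

```text
8.25 [ 0.5392 -0.1462  0.0414] [-0.21  0.72 -0.07]
tool r,phi 0.16859046041178424 -119.71782079560434
[6.228e-01 1.000e-04] phase -1.0593235262871818 [-158.6  -68.6  -23.7   21.5   66.5  111.4  156.6]
0.036 -1.05932352628722
0.04 -1.0593235262871818
0.042 -1.0593235262872307
(np.float64(284.346560129587), np.float64(284.0631746442368), array([0.55757252, 0.00093331, 0.193     ]), array([0.52355044, 0.00160844, 0.183     ]), np.float64(178.86317354998954))
(np.float64(284.3720866953224), np.float64(284.0856670998074), array([0.5575728 , 0.00086083, 0.193     ]), array([0.52355072, 0.0015442 , 0.183     ]), np.float64(178.84930710152975))
-1.0559364880416955
[[0.41247052 0.17598372]
 [0.41030064 0.00077572]] 0.8631371991506375
```

Two checks agree: the tabs give 178.95° and the nozzle line 178.86°, so about 1° is left. The sill front edge is world-aligned as stated. I'll nudge the last degree.

Request:
arm_command(
  commands=[
    [0,[0.14,-0.08,0],0.009],
    [0,[0.11,-0.06,0],0.008],
    [0,[0,0,0],0],
    [0,[0,0,0],0],
    [0,[0,0,0],0],
  ],
)

```text
clock: 8.9
position: [0.5417, -0.1477, 0.0413]
ee_rot: [-0.604, 0.604, 0.368, -0.368]
contact_force: [-0.7, 0.2, -0.5]
width: 0.0001
```

Run:
```python
from chk import *
print(nozdir(d))
```

```text
8.9 [ 0.5417 -0.1477  0.0413] [-0.71  0.16 -0.49]
tool r,phi 0.1686280413040627 -118.72813304448964
[ 0.623 -0.   ] phase -0.07086241081464545 [-157.7  -67.7  -22.6   22.5   67.6  112.4  157.5]
(np.float64(284.7888439467323), np.float64(284.3686236634842), array([ 5.57577291e-01, -3.22487644e-04,  1.93000000e-01]), array([0.52355425, 0.00073603, 0.183     ]), np.float64(178.2180049370096))
```

Tray at 179.93° by the tabs; the nozzle line reads 178.2° but is only good to about ±1° in this view. I'll back off, rise, and check from closer with the wrist camera.

Request:
arm_command(
  commands=[
    [0,[-0.3,0.16,0],0],
    [0,[-0.3,0.16,0],0],
    [0,[-0.5,-0.9,0],0],
    [0,[-0.7,-1.2,1],0],
    [0,[-0.5,0,3],0],
    [0,[-0.5,0,4],0],
    [0,[-0.5,0,4.5],0],
    [0,[-0.5,0,4.5],0],
    [0,[0,0,4],0],
    [0,[0,0,3],0],
    [0,[0,0,1],0],
    [0,[0,0,0],0],
  ],
)

```text
clock: 10.15
position: [0.5037, -0.1664, 0.293]
ee_rot: [-0.603, 0.605, 0.369, -0.367]
contact_force: [-0.2, -0.3, -1.5]
width: -0.0002
```

Run:
```python
from chk import *
print(nozdir(d)); save('t6')
w=manip.get_image('wrist'); cv2.imwrite('pics/w6.png',w['pixels'][:,:,::-1]); print('cam pos',-w['R'].T@w['t'], 'look',w['R'][2])
```

```text
10.15 [ 0.5037 -0.1664  0.293 ] [-0.15 -0.27 -1.54]
tool r,phi 0.20474820542603345 -125.55327809910506
[6.231e-01 1.000e-04] phase -0.08632707184211562 [-157.7 -112.7  -67.7  -22.7   22.5   67.6  112.5  157.6]
(np.float64(284.79048389141), np.float64(284.3723881564957), array([ 5.57577309e-01, -3.27143911e-04,  1.93000000e-01]), array([0.5235543 , 0.00072528, 0.183     ]), np.float64(178.22825870134312))
cam pos [ 0.429493   -0.12821664  0.41747967] look [ 0.28838793 -0.14772264 -0.9460499 ]
```

View pics/w6.png

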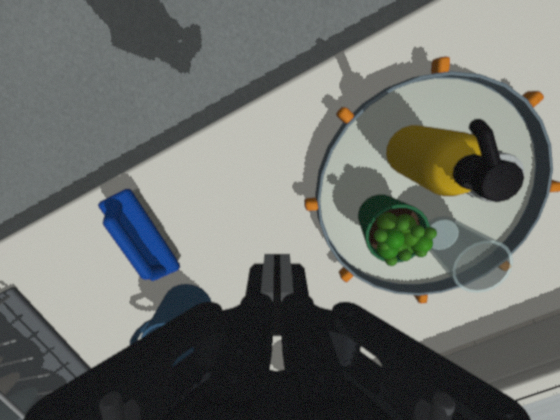

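View pics/t6.png

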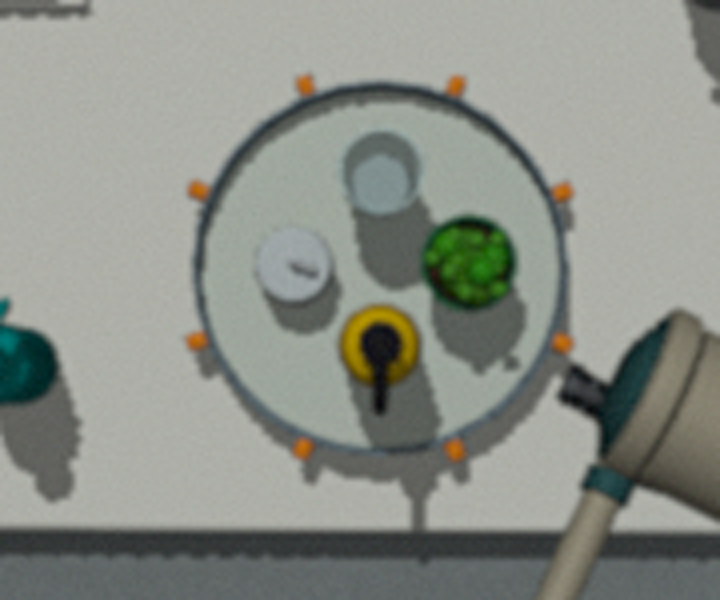

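```bash
cat > wn.py <<'E'
from h import *
from rig import manip
def run(w,roi):
    x0,y0,x1,y1=roi
    g=w['pixels'].max(2); ys,xs=np.where((g<55)); k=(xs>=x0)&(xs<x1)&(ys>=y0)&(ys<y1); ys,xs=ys[k],xs[k]
    P=np.array([depthpt(w,a,b) for a,b in zip(xs,ys)]); z=w['range_z'][ys,xs]
    k=(z>0)&(P[:,2]>.165)&(P[:,2]<.205); P=P[k]
    top=P[P[:,2]>.188]; 
    print(len(P),'head xy',top[np.hypot(*(top[:,:2]-[.5576,0]).T)<.018].mean(0).round(4),'zmax',np.percentile(P[:,2],95))
    n=P[(P[:,0]<.536)&(P[:,0]>.508)]
    print('nozzle pts',len(n),n.mean(0).round(4),'slope deg',np.degrees(np.polyfit(n[:,0],n[:,1],1)[0]))
    for xx in np.arange(.508,.536,.004):
        q=n[(n[:,0]>=xx)&(n[:,0]<xx+.004)]
        if len(q): print(round(xx,3),len(q),((q[:,1].min()+q[:,1].max())/2).round(4),q[:,1].mean().round(4),q[:,2].mean().round(3))
E
python3 - <<'E'
from wn import *
run(manip.get_image('wrist'),(445,110,540,210))
E
```

```text
2347 head xy [ 0.5561 -0.0027  0.1933] zmax 0.19469760118666338
nozzle pts 618 [ 0.5215 -0.0027  0.1894] slope deg -0.7683693677544811
0.508 84 -0.0017 -0.0023 0.184
0.512 110 -0.0017 -0.0027 0.188
0.516 100 -0.0021 -0.0029 0.19
0.52 81 -0.0017 -0.0028 0.191
0.524 81 -0.0018 -0.0029 0.191
0.528 77 -0.0017 -0.0027 0.191
0.532 85 -0.0018 -0.0028 0.191
```

The wrist depth puts the nozzle centreline square to the edge within about 0.5°, with the head at (0.556–0.5576, −0.0003…−0.0027), top z 0.193. Now over the pump head.

Request:
arm_command(
  commands=[
    [0,[0.5,1.65,0],0],
    [0,[0.6,2,0],0],
    [0,[0.6,2,0],0],
    [0,[0.6,2,0],0],
    [0,[0.6,2,0],0],
    [0,[0.6,2,0],0],
    [0,[0.6,2,0],0],
    [0,[0.6,1.8,0],0],
    [0,[0.6,1,0],0],
    [0,[0,0,0],0],
    [0,[0,0,0],0],
  ],
)

```text
clock: 11.4
position: [0.5563, -0.0013, 0.2903]
ee_rot: [0.604, -0.603, -0.368, 0.369]
contact_force: [0.3, -0.4, -0.0]
width: 0.0002
```

Request:
arm_command(
  commands=[
    [0,[0,0,-1.5],0],
    [0,[0,0,-2.5],0],
    [0,[0,0,-2],0],
    [0,[0,0,-0.8],0],
    [0,[0,0,0],0],
    [0,[0,0,0],0],
    [0,[0,0,0],0],
  ],
)

```text
clock: 12.1
position: [0.5574, -0.0012, 0.2246]
ee_rot: [-0.603, 0.604, 0.369, -0.367]
contact_force: [0.9, 0.4, -0.1]
width: -0.0001
```

Run:
```python
from rig import manip
from h import *
s=manip.get_state(); print(np.array(s['position']).round(4),np.array(s['contact_force']).round(2))
w=manip.get_image('wrist'); cv2.imwrite('pics/w7.png',w['pixels'][:,:,::-1])
w=manip.get_image('scene'); cv2.imwrite('pics/s7.png',cv2.resize(w['pixels'][110:300,180:380,::-1],None,fx=3,fy=3,interpolation=cv2.INTER_CUBIC))
```

```text
[ 0.5574 -0.0012  0.2246] [ 0.94  0.39 -0.07]
```

View pics/w7.png

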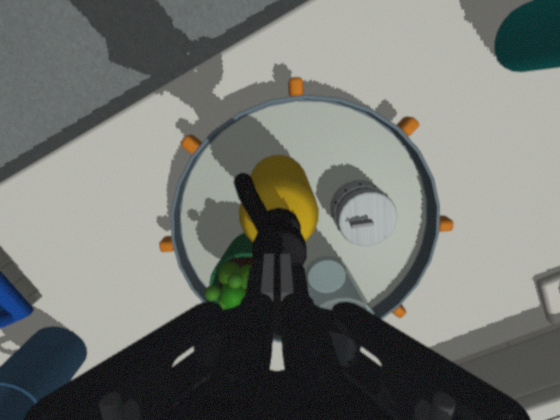

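View pics/s7.png

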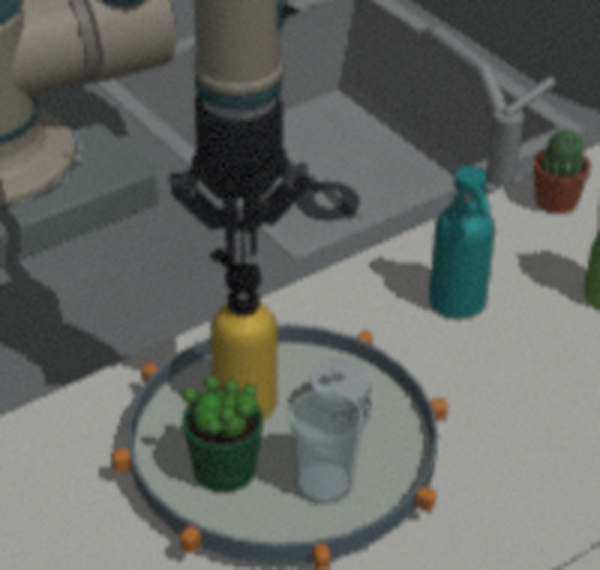

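The fingertips at (277,255) in the wrist view stand centred over the black head, about 14 mm above it. Pressing slowly while watching the force.

Request:
arm_command(
  commands=[
    [0,[0,0,-0.5],0],
    [0,[0,0,-0.5],0],
    [0,[0,0,-0.3],0],
    [0,[0,0,-0.2],0],
    [0,[0,0,-0.2],0],
    [0,[0,0,-0.2],0],
    [0,[0,0,0],0],
    [0,[0,0,0],0],
  ],
)

```text
clock: 13.0
position: [0.5568, -0.0009, 0.2047]
ee_rot: [-0.604, 0.604, 0.368, -0.368]
contact_force: [-0.4, 0.8, 4.2]
width: -0.0002
```

Request:
arm_command(
  commands=[
    [0,[0,0,-0.2],0],
    [0,[0,0,-0.2],0],
    [0,[0,0,-0.1],0],
    [0,[0,0,0],0],
    [0,[0,0,0],0],
  ],
)

```text
clock: 13.5
position: [0.5568, -0.0009, 0.1997]
ee_rot: [-0.604, 0.604, 0.368, -0.368]
contact_force: [-1.7, 0.5, 5.2]
width: -0.0001
```

Request:
arm_command(
  commands=[
    [0,[0,0,-0.1],0],
    [0,[0,0,-0.1],0],
    [0,[0,0,0],0],
    [0,[0,0,0],0],
  ],
)

```text
clock: 13.9
position: [0.5569, -0.0009, 0.1981]
ee_rot: [-0.603, 0.604, 0.369, -0.368]
contact_force: [-2.5, 1.0, 7.7]
width: -0.0004
```

Request:
arm_command(
  commands=[
    [0,[0,0,-0.05],0],
    [0,[0,0,-0.05],0],
    [0,[0,0,0],0],
    [0,[0,0,0],0],
  ],
)

```text
clock: 14.3
position: [0.5572, -0.0009, 0.1981]
ee_rot: [-0.603, 0.604, 0.369, -0.368]
contact_force: [-1.7, 0.2, 12.8]
width: 0.0002
```

The height is stuck at 0.1981 while the force rises from 7.7 to 12.8 N, so the stop is reached. A small extra press to be sure, then release straight up.

Request:
arm_command(
  commands=[
    [0,[0,0,-0.05],0],
    [0,[0,0,0],0],
    [0,[0,0,0],0],
  ],
)

```text
clock: 14.6
position: [0.5574, -0.001, 0.198]
ee_rot: [-0.603, 0.604, 0.369, -0.367]
contact_force: [-1.6, 0.3, 14.0]
width: 0.0003
```

Request:
arm_command(
  commands=[
    [0,[0,0,0.15],0],
    [0,[0,0,0.3],0],
    [0,[0,0,0.3],0],
    [0,[0,0,0.3],0],
    [0,[0,0,0.3],0],
    [0,[0,0,0.5],0],
    [0,[0,0,1.5],0],
    [0,[0,0,3],0],
    [0,[0,0,3],0],
    [0,[0,0,2],0],
  ],
)

```text
clock: 15.6
position: [0.5572, -0.001, 0.311]
ee_rot: [-0.603, 0.604, 0.369, -0.368]
contact_force: [0.6, 0.5, 1.4]
width: 0.0001
```

Request:
arm_command(
  commands=[
    [0,[-1,-1.5,0],0],
    [0,[-1.5,-3,0],0],
    [0,[-1.5,-3,0],0],
    [0,[-1.5,-3,0],0],
    [0,[-1.5,-3,0],0],
    [0,[-1.5,-3,0],0],
    [0,[-1,-2,0],0],
    [0,[0,0,0],0],
    [0,[0,0,0],0],
    [0,[0,0,0],0],
  ],
)

```text
clock: 16.6
position: [0.4614, -0.1853, 0.3086]
ee_rot: [0.604, -0.603, -0.368, 0.368]
contact_force: [0.9, 0.4, -0.2]
width: -0.0001
```

Run:
```python
from chk import *
save('t8')
print(nozdir(d)); print('head depth z',[depthpt(d,u,y)[2].round(4) for u in (283,284,286) for y in (225,227)])
T0=dict(np.load('pics/top0.npz'))
print('tilt check yellow',blobs(d,(19,120,60),(30,255,255),20))
# sill things moved?
for n,lo,hi,roi in [('teal',(80,100,30),(97,255,255),(170,205,215,245)),('blue',(100,80,30),(125,255,255),(385,180,445,275)),('green',(35,80,30),(75,255,255),(100,180,165,275)),('red',(0,120,60),(6,255,255),(100,180,165,275))]:
    for I in (T0,d): print(n,[(b[0],b[1]) for b in blobs(I,lo,hi,15,roi)])
sc=manip.get_image('scene'); cv2.imwrite('pics/s8.png',cv2.resize(sc['pixels'][110:320,130:420,::-1],None,fx=2.7,fy=2.7,interpolation=cv2.INTER_CUBIC))
```

```text
16.6 [ 0.4614 -0.1853  0.3086] [ 0.86  0.41 -0.2 ]
tool r,phi 0.24587786731852027 -131.02859727443564
[6.231e-01 2.000e-04] phase -0.10504089418684083 [-157.7 -112.7  -67.7  -22.7   22.5   67.5  112.5  157.6]
(np.float64(284.79436359968037), np.float64(284.3497298787122), array([ 5.57577351e-01, -3.38159498e-04,  1.93000000e-01]), array([0.52355401, 0.00078999, 0.183     ]), np.float64(178.1008752136195))
head depth z [np.float64(0.1979), np.float64(0.1913), np.float64(0.1918), np.float64(0.1948), np.float64(0.1957), np.float64(0.1882)]
tilt check yellow [(209, [284.34, 225.37], [275, 216, 20, 20])]
teal [(394, [190.86, 230.25])]
teal [(396, [190.78, 230.17])]
blue [(632, [412.81, 201.81]), (649, [403.39, 246.06])]
blue [(632, [412.77, 201.77]), (482, [403.86, 240.77])]
green [(392, [146.65, 201.6]), (168, [122.33, 253.21])]
green [(393, [146.61, 201.58]), (172, [122.4, 253.19])]
red [(57, [134.93, 198.4])]
red [(60, [134.95, 198.45])]
```

View pics/t8.png

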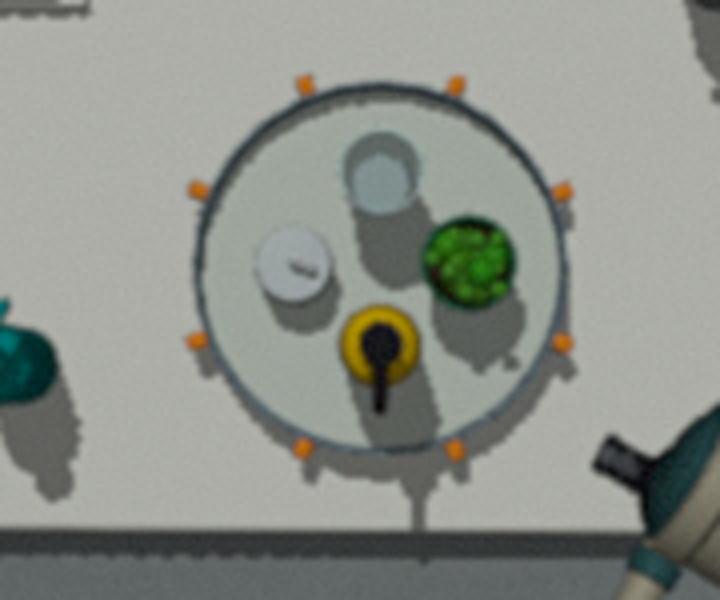

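View pics/s8.png

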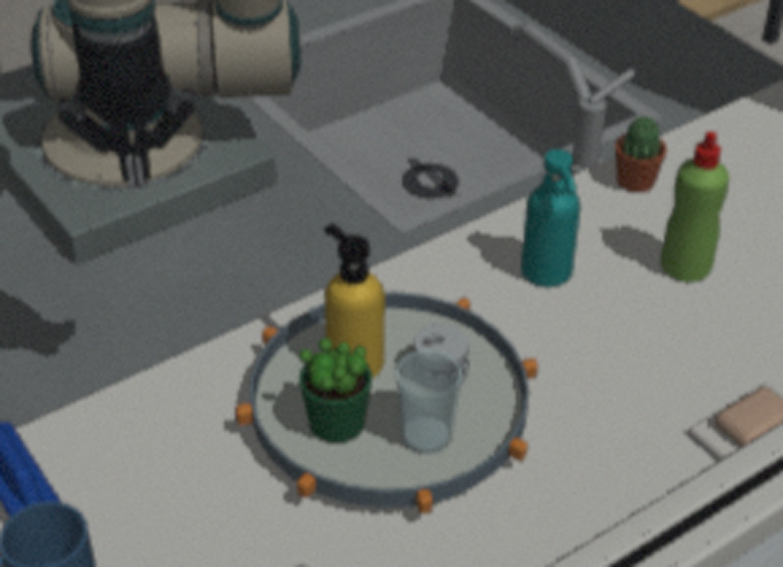

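The tray is at rest at 179.9°, the bottle is upright at the front with its head back up (z≈0.193), and its neighbours are where they were. In the top view the arm now partly covers the brush, which explains its mask changing. The scene view shows the near part of the brush in place. Handing in.

```bash
python3 -c "
from rig import manip
print(manip.sign_off())"
```

```text
the job is handed in; nothing more can be done
None
```

The yellow pump bottle now stands at the front with its nozzle pointing out over the sill's edge. Its pump has been pressed to the stop and has sprung back up. I handed the job in at about 17 s on the robot's clock.

- **Turning:** I pushed one orange tab with the closed fingertips, turning the tray about 83° counterclockwise in slow strokes. Then I backed off and checked that the tray was at rest before touching the bottle.
- **Pumping:** I pressed the head straight down. It stopped at the full 12 mm of travel, and the force rose from about 7.7 to 14 N with no further movement. Then I lifted straight off.

**Last checks**
- **Tray angle:** the tabs give 179.9°, where 180° is straight front.
- **Pump and bottle:** the head is back at about 0.193 m and the bottle is upright.
- **Other things:** those on the tray stand upright as they were carried round. The mug, cactus, washing-up bottle and turquoise bottle are unmoved in the top view.

**Checks that disagreed**
- **Nozzle line:** it read about 178.1° in the coarse top view, where it is only a few pixels wide. The wrist camera's depth, taken before the press, put it within about 0.8° of square, so I trusted that and the tabs.
- **Brush:** the arm partly hid it in the last top view, so its position there could not be fully compared. The scene view showed only part of it, and the arm never went down near it.

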